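Start the extractor, free the sagging bolt and hold the curing box ajar

ROBOT

A 6-joint arm with a two-finger parallel gripper is mounted at the origin on the work surface. World frame = base frame: x ahead of the robot, y to its left, z up, the work surface at z = 0. Lengths are in m, angles in degrees, forces in N, time in s.
With the tool pointing down it reaches from about 0.35 to 0.875 m from the base axis. Payload 4.2 kg.
Tool frame: the origin (TCP) lies between the finger pads; the fingertips stand 8 mm ahead of it and the grasp point (between the pads) lies 11 mm behind it; x points along the fingers, y is the direction in which the jaws open and shut, and the axes are right-handed (so a half turn about x gives the same grasp; the last joint's range is limited). The gripper opens to 87 mm and grips with 3 to 60 N. Pads are 19 mm wide; open, the fingers measure 117 mm over their backs; the gripper's body (75 mm by 190 mm) begins 51 mm behind the grasp point.
Start: joints at [-62.303, 22.042, 0.453, 0, -68.411, -14.817], TCP at [0.139, -0.609, 0.196] pointing down, gripper open.
Joint ranges: [-179.83, 179.83], [-69.29, 118.12], [-61.27, 80.66], [-181.25, 117.63], [-171.15, -9.14], [-177.46, 177.46]. Speed limits (degrees/s): [159.86, 159.86, 180, 180, 180, 180].

INTERFACE

Orientations are given as a 3x3 rotation matrix whose columns are the frame's x, y, z axes.
In Python, from station import r gives the robot as it stands. The module is installed in compiled form; this text tells all that it offers.
- The arm moves only by the tool move_arm, never from a script. Its argument "increments" is one flat list of numbers, 7 for each row, row after row: the turn, a rotation vector about the tool's x, y, z in degrees, then the shift along the tool's x, y, z in m, then the finger opening in m, from 0 to 0.087. A call has 1 to 12 rows; each row is the pose to reach, as a shift and turn from the pose commanded when the call began, along the tool's axes at that moment; what a row does not reach only later rows make up. A row lasts 1/12 s, in which the tool goes at most 41.7 mm and 7.16 degrees, less where a joint would pass 70% of its speed; a pose out of reach is approached as far as the arm can. A call with a gripper value outside its range is refused whole. The fingers move at their own pace and stop on an object; the grip force is fixed at half the most. Time passes only in rows, so rows that repeat a pose let the fingers close. It gives the time, the measured TCP pose, the force and the opening at its end, in the units of the state.
- r.sense(): the state, without advancing time (a new reading comes with each control period).
- r.capture(name): name is "side" or "top" or "wrist"; returns the picture (420x560x3 uint8, red, green, blue); there is no depth.
- r.calibration(name): a dict with "fx", "fy", "cx", "cy" (pixels), "D" ([k1, k2, p1, p2, k3] as OpenCV has them; the pictures are not rectified), "rvec" (rotation vector, rad) and "tvec" (3), from world to camera coordinates, as OpenCV has them; the wrist camera has in their place "tool_from_camera" (4x4, takes a point from camera to tool coordinates, whose origin is the TCP and whose axes are the tool frame's). Camera axes: x right, y down, z forward; pixel columns grow to the right and rows downward; lengths in m; the calibration is good to about 2 mm. A picture is of the moment at which its call begins: read the wrist's pose just before it. calibration takes no time and is no camera call.
- r.finish_job(): hands the job in, once; it reports no verdict.
The state is a dict: "time_s": time; "joints": joint angles; "joint_velocities": joint speeds; "effort": joint torques, N m; "tcp_pos": TCP position; "ee_rot": TCP orientation; "wrist_force": force on the tool from outside, world axes, zero at the start; "moment": the same for the moment, N m; "gripper_width": opening from 0.0 (shut) to 1.0 (fully open).
Only numpy, scipy, OpenCV 4.12 (cv2) and the standard library are available. Lean on these libraries where they do the work, as an engineer would, in place of code of your own. Each camera call takes 0.05 s, during which the arm holds its last target.

TASK

Start the curing box's extractor fan: push its button fully down and let it come back up. Then draw the door bolt back clear of the keeper - it hangs low in its guides and is caught on the keeper's bent-up lip, so lift it clear while you pull it and do not force it against the keeper - and pull the door open against its closing spring until it stands about 5 to 8 cm ajar at its free edge, without disturbing the other things on the table. Finish while still holding the door there, motionless: do not let go.

Things in the scene. Friction and masses are not known exactly. Their poses are not given: they have to be found in the camera images.
- curing_box: Fixed curing box: aluminium frame, clear panes, 212 mm deep (its x, -112 front to +100 rear), 300 wide (y), 185 tall. Origin on the table, 112 mm behind the front face, half-way across; x points inward from front to rear, y to the left seen from the front, z up. The door fills the front, hinged at the left (+y) post. A fan stands on the rear left of the roof, 56 mm tall, 95 mm behind the front.
- bolt_knob (a point): Centre of the bolt's round steel knob: 16 mm across, 34 mm long, standing straight out from the door; 46 mm in front of the door's face, 148 mm above the table while the bolt hangs; the roof is 37 mm higher, free space around and above. Door axes: x into the box, y the way the bolt is drawn (left, towards the hinge), z up. Bolt with knob 0.18 kg; drawing takes 1 to 2 N.
- bolt_tip (a point): End of the bolt bar, mid-height. Flat steel bar 10 mm thick, 20 mm tall, along the top of the door in two loose guide loops (they reach 20 mm off the door's face). Shot, it sticks 34 mm beyond the door's free edge into the keeper. A notch 11 mm deep in its underside, 12 to 26 mm behind the tip, hangs over the keeper's lip with up to 5 mm of play along the bar.
- keeper_lip (a point): Top middle of the keeper's bent-up lower lip, 4 mm thick, on the right post of the box. It reaches 9 mm up into the notch of the hanging bolt. The keeper is a steel staple round the bolt; its front strap, 14 mm wide, stands just to the right of the lip and keeps the door shut while the bolt is in it; bolt tip and lip part after 21 mm of draw.
- door_hinge (a point): Point on the upright hinge line of the door, at its left, in the plane of its front face, at the hanging bolt's height. It stays put as the door turns (its axes turn with the door). Along the door, the knob lies 177 mm from it with the bolt shot, 132 mm with the bolt fully drawn.
- door_edge (a point): Top corner of the door's free (right) edge, mid-thickness, 232 mm from the hinge. The door is 12 mm thick, 12 to 180 mm above the table.
- door_angle (a joint): Door opening in rad: 0 shut; grows as the free edge comes out of the front (clockwise about the hinge seen from above). A spring closes it with 0.4 Nm at 0, 0.65 Nm at 0.3 rad. 0.1 rad opens the free edge by 23 mm.
- bolt_draw (a joint): How far the bolt is drawn along the door towards the hinge, in m: 0 shot, 0.045 fully back; it stays where it is left.
- bolt_lift (a joint): How far the bolt is lifted in its loose guides, in m: 0 hanging (it falls back when let go), 0.016 at most. It passes over the lip when lifted more than 0.009; keep it lifted over the first 0.022 of the draw.
- fan_button_top (a point): Top centre of the fan's push button: round, steel, 30 mm across, 10 mm proud of a 46 mm collar, on a grey box (100 x 80 mm, 57 mm tall) fixed on the table; its top is 79 mm above the table. The like box with a turning knob is the lamp dimmer: not needed.
- fan_button (a joint): Push button travel in m: 0 up, 0.006 fully down (about 5 N); it springs back up.
- jar_mid (a point): Bystander: closed specimen jar, 60 mm across, 75 mm tall, standing; point at its centre.
- water_mid (a point): Bystander: plastic water bottle, 64 mm across, 200 mm tall, standing; point at its centre.
- forceps_mid (a point): Bystander: steel forceps lying flat, 125 mm long, 8 mm high; point at its middle.
- scalpel_mid (a point): Bystander: scalpel with a flat handle, lying flat, 140 mm long, 8 mm high; point at its middle.
- suture_mid (a point): Bystander: small carton of sutures, 50 x 75 x 30 mm high; point at its centre.
- petri_mid (a point): Bystander: closed petri dish, 90 mm across, 15 mm high; point at its centre.
There are look-alikes about, which are no part of the job. What is shaped like the part that bears fan_button_top but blue is not meant.

How it is judged (in metres and radians):
On the way, in this order (a step that is already met when the one before it is completed fails the run):
1. the fan button is pushed fully down (value of joint fan_button above 0.005 m), for 0.05 s.
2. the fan button is let up again (value of joint fan_button below 0.0015 m), for 0.05 s.
3. the bolt is lifted off the keeper's lip while it is still in the keeper (value of joint bolt_lift above 0.0075 m and value of joint bolt_draw below 0.02 m), for 0.05 s.
4. the bolt is drawn out of the keeper (value of joint bolt_draw above 0.022 m), for 0.05 s.
At the end, for the whole second after the job is handed in: The door stands still at 0.17 to 0.41 rad (about 40 to 95 mm open at its free edge) with the fingers on the door or its bolt (more than 1 N) holding it against its spring, the bolt drawn back clear of the keeper (by more than 22 mm), the fan button up (within 1.5 mm) (value of joint door_angle between 0.17 and 0.41 rad and velocity of joint door_angle between -0.05 and 0.05 rad/s and value of joint bolt_draw above 0.022 m and value of joint fan_button below 0.0015 m and contact force between the fingers and door above 1 N); the arm keeps its last pose, push and grip.
It fails at once if the bolt is forced against the keeper (more than 30 N) (contact force between bolt and keeper above 30 N).
It fails at once if one of the other things on the table is disturbed (moved more than 40 mm) (distance of any of jar_mid, water_mid, forceps_mid, scalpel_mid, suture_mid, petri_mid from where it was at the start of the episode above 0.04 m).
It also fails if it takes over 46 s, if anything falls off the work surface, if the arm or the gripper's body presses on something with over 40 N, if the wrist force passes 120 N, or if a joint passes its speed limit or range.

## Working session

There is one attempt and no reset: what is moved stays moved. The work goes in short steps, Python scripts to look and compute and a tool call to move; the robot and the scene stay as the last step left them, time stands still between calls to the robot, and variables do not carry over. Pictures are saved under pics/ and viewed, and the job is handed in when it is done.

Besides the shell and the picture viewer there is one more tool, called after "Emit:" as a command line: name --argument value ..., lists and objects as JSON in quotes. move_arm: Moves the arm, as the interface text tells. Its arguments: {"type":"object","properties":{"increments":{"type":"array","items":{"type":"number"}}},"required":["increments"]}

```bash
mkdir -p pics
python3 - <<'E'
from station import r
import cv2,numpy as np
s=r.sense(); print(s)
for n in ["side","top","wrist"]:
    print(n,r.calibration(n))
    cv2.imwrite(f"pics/{n}0.png",r.capture(n)[:,:,::-1])
E
```

```text
{'time_s': 0.0, 'joints': array([-6.23030159e+01,  2.20920785e+01,  3.79260476e-01, -2.85905415e-02,
       -6.84092274e+01, -1.48183041e+01]), 'joint_velocities': array([ 0.02675635,  0.00313885, -0.07623779,  0.06831861,  0.04803797,
        0.06968441]), 'effort': array([-1.59022793e-04, -3.90668428e+01,  1.87410289e+01,  4.21980858e+00,
        1.11095089e-02, -1.95870575e-04]), 'tcp_pos': array([ 0.1391935 , -0.60863329,  0.19504326]), 'ee_rot': array([[-5.79215159e-04, -2.22707272e-01,  9.74885191e-01],
       [ 2.10164444e-03,  9.74882930e-01,  2.22708004e-01],
       [-9.99997624e-01,  2.17785789e-03, -9.66154726e-05]]), 'wrist_force': array([ 0.29523412, -0.34784133,  0.0630844 ]), 'moment': array([-0.03414206, -0.0172993 , -0.03359259]), 'gripper_width': 0.9994669411529735}
side {'fx': 546.3855987718371, 'fy': 546.3855987718371, 'cx': 282.3828307633049, 'cy': 216.31312336788514, 'D': array([-0.18462253,  0.        ,  0.        ,  0.        ,  0.        ]), 'rvec': array([ 2.26103557, -0.15986019,  0.05625264]), 'tvec': array([-0.44976839,  0.17913383,  1.52485458])}
top {'fx': 401.80388016184503, 'fy': 401.80388016184503, 'cx': 279.17428463450807, 'cy': 212.74545635116345, 'D': array([-0.11123074,  0.        ,  0.        ,  0.        ,  0.        ]), 'rvec': array([ 2.17461034, -2.20065094,  0.06131507]), 'tvec': array([0.05187281, 0.44251121, 1.07113808])}
wrist {'fx': 377.25260010477217, 'fy': 377.25260010477217, 'cx': 276.0986103438234, 'cy': 208.93192322903587, 'D': array([0.03498085, 0.        , 0.        , 0.        , 0.        ]), 'tool_from_camera': array([[-2.32619450e-04, -2.65953705e-01,  9.63985774e-01,
        -1.88942209e-01],
       [ 9.99999664e-01,  6.95747488e-04,  4.33259499e-04,
        -9.33824873e-05],
       [-7.85917649e-04,  9.63985551e-01,  2.65953454e-01,
        -7.24410148e-02],
       [ 0.00000000e+00,  0.00000000e+00,  0.00000000e+00,
         1.00000000e+00]])}
```

View pics/side0.png

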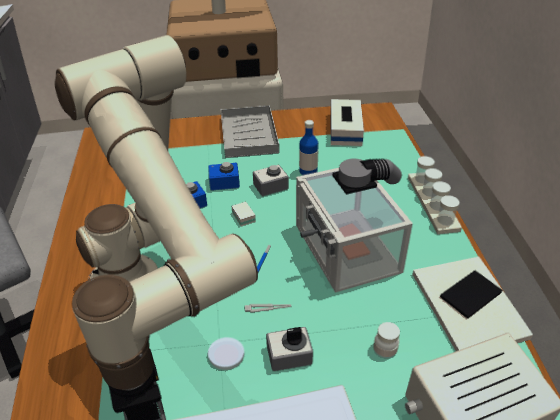

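View pics/top0.png

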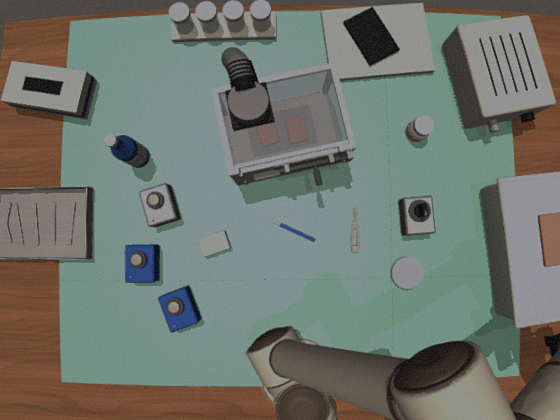

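View pics/wrist0.png

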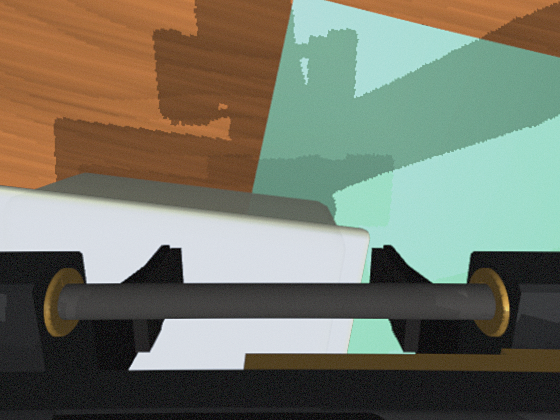

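The side and top views both show the scene. In the top view the grey fan button is at about (155,200), the box at about (285,120), its bolt knob at about (318,177), and the dimmer at about (420,210). The blue look-alikes are at (138,262) and (175,308).

```bash
cat > h.py <<'E'
import numpy as np,cv2
from station import r
def ray(n,px,pose=None):
    c=r.calibration(n);K=np.array([[c['fx'],0,c['cx']],[0,c['fy'],c['cy']],[0,0,1]])
    u=cv2.undistortPoints(np.array([[px]],float),K,c['D'])[0,0]
    d=np.array([u[0],u[1],1.])
    if n=='wrist':
        p,R=pose;T=c['tool_from_camera'];o=R@T[:3,3]+p;d=R@T[:3,:3]@d
    else:
        R,_=cv2.Rodrigues(c['rvec']);o=-R.T@c['tvec'];d=R.T@d
    return o,d/np.linalg.norm(d)
def plane(n,px,z,pose=None):
    o,d=ray(n,px,pose);return o+d*(z-o[2])/d[2]
def tri(a,b):
    A=[];y=[]
    for o,d in (a,b):
        P=np.eye(3)-np.outer(d,d);A.append(P);y.append(P@o)
    X=np.linalg.lstsq(np.vstack(A),np.hstack(y),rcond=None)[0]
    return X,[np.linalg.norm((np.eye(3)-np.outer(d,d))@(X-o)) for o,d in (a,b)]
def proj(n,X,pose=None):
    c=r.calibration(n);K=np.array([[c['fx'],0,c['cx']],[0,c['fy'],c['cy']],[0,0,1]])
    if n=='wrist':
        p,R=pose;T=c['tool_from_camera'];Rc=R@T[:3,:3];o=R@T[:3,3]+p
        rv=cv2.Rodrigues(Rc.T)[0];tv=-Rc.T@o
    else: rv,tv=c['rvec'],c['tvec']
    return cv2.projectPoints(np.array(X,float).reshape(-1,3),rv,np.array(tv),K,c['D'])[0].reshape(-1,2)
def crop(src,dst,x0,y0,w,h,k):
    im=cv2.imread(src)[y0:y0+h,x0:x0+w];cv2.imwrite(dst,cv2.resize(im,None,fx=k,fy=k,interpolation=cv2.INTER_CUBIC))
E
python3 - <<'E'
from h import *
crop('pics/top0.png','pics/t1.png',205,60,160,150,5)
crop('pics/side0.png','pics/s1.png',285,150,140,150,4)
crop('pics/top0.png','pics/t2.png',130,175,60,60,8)
E
```

```text
(no output)
```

View pics/t1.png

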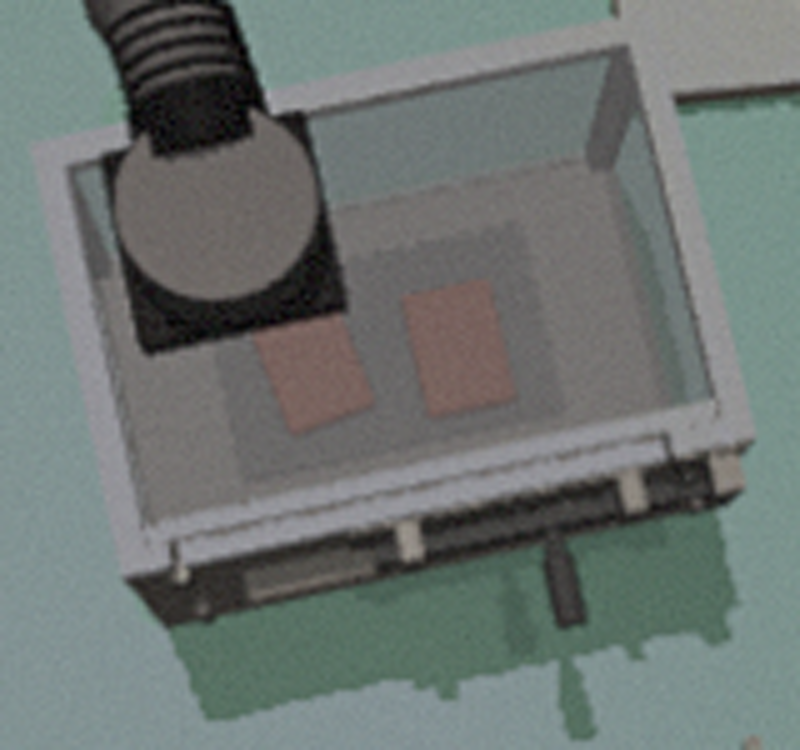

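View pics/s1.png

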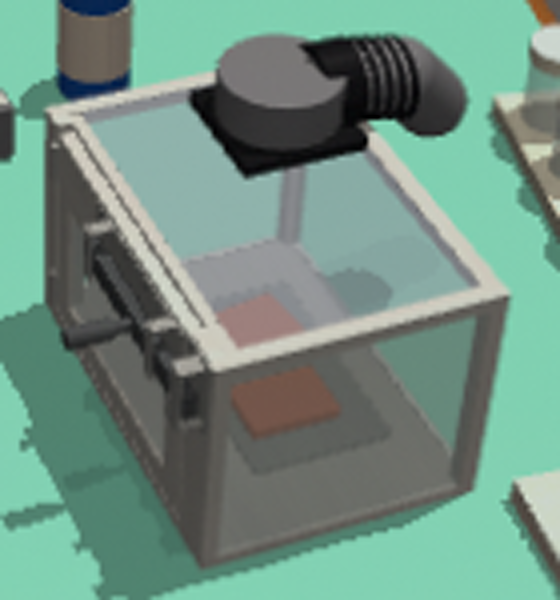

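View pics/t2.png

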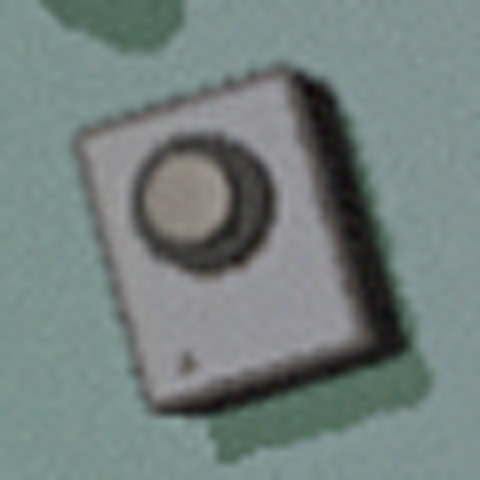

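Run:
```python
from h import *
np.set_printoptions(precision=4,suppress=True)
T=lambda x,y:(205+(x+.5)/5-.5,60+(y+.5)/5-.5)
S=lambda x,y:(285+(x+.5)/4-.5,150+(y+.5)/4-.5)
print('button',plane('top',(130+187.5/8-.5,175+198.5/8-.5),.079))
fl=plane('top',T(128,575),.185);fr=plane('top',T(750,440),.185);rr=plane('top',T(620,18),.185);rl=plane('top',T(35,147),.185)
print(fl,fr,rl,rr,np.linalg.norm(fl-fr),np.linalg.norm(fl-rl))
fls=plane('side',S(46,110),.185);frs=plane('side',S(210,370),.185);rrs=plane('side',S(507,293),.185)
print('side',fls,frs,rrs,np.linalg.norm(fls-frs),np.linalg.norm(frs-rrs))
for a,b in((fl,fr),(fls,frs)):
    d=b-a;y=-d/np.linalg.norm(d);x=np.array([y[1],-y[0],0]);print('yaw x',np.degrees(np.arctan2(x[1],x[0])))
print('knob tip tri',tri(ray('top',T(571,620)),ray('side',S(70,336))))
print('knob base tri',tri(ray('top',T(556,545)),ray('side',S(133,330))))
print('knob top tip',plane('top',T(571,620),.148),plane('top',T(556,545),.148))
for n,p,z in [('suture',(214,243),.03),('jar',(421,127),.075),('water',(118,145),.2),('petri',(407,273),.015),('scal',(296,231),0.004),('forc',(355,230),.004)]: print(n,plane('top',p,z))
```

```text
button [0.4777 0.3711 0.079 ]
[0.5216 0.1571 0.185 ] [ 0.5812 -0.1302  0.185 ] [0.7262 0.2013 0.185 ] [ 0.7858 -0.0754  0.185 ] 0.29337780175007855 0.20930571596373476
side [0.518  0.1584 0.185 ] [ 0.5766 -0.1309  0.185 ] [ 0.7849 -0.088   0.185 ] 0.2952017700534189 0.21267595860386557
yaw x 11.720878467835107
yaw x 11.458559501674827
knob tip tri (array([ 0.5023, -0.0488,  0.1512]), [np.float64(0.0004381322789859069), np.float64(0.00043813227898525746)])
knob base tri (array([ 0.5425, -0.0431,  0.1454]), [np.float64(0.0027377695292932413), np.float64(0.0027377695292941993)])
knob top tip [ 0.5031 -0.0491  0.148 ] [ 0.5393 -0.0427  0.148 ]
suture [0.3636 0.2208 0.03  ]
jar [ 0.6606 -0.3291  0.075 ]
water [0.5933 0.4171 0.2   ]
petri [ 0.2755 -0.2973  0.015 ]
scal [0.3935 0.0015 0.004 ]
forc [ 0.3941 -0.1595  0.004 ]
```

```bash
cat >> h.py <<'E'
def inc(target,yaw=None):
    s=r.sense();R=s['ee_rot'];d=R.T@(np.array(target)-s['tcp_pos'])
    y=R[:,1];cy=np.degrees(np.arctan2(-y[0],y[1]))
    print('pos',s['tcp_pos'].round(4),'t',s['time_s'],'yaw',cy.round(2),'shift',d.round(4),'turnx',None if yaw is None else round(cy-yaw,2), 'F',s['wrist_force'].round(2))
E
python3 -c "
from h import *
inc([.41,-.09,.32],11.6)"
```

```text
pos [ 0.1392 -0.6088  0.1953] t 0.15 yaw 12.87 shift [-0.124   0.4456  0.3795] turnx 1.27 F [ 0.28  0.22 -0.17]
```

Emit:
move_arm --increments '[1.2, 0, 0, -0.06, 0.05, 0.04, 0, 1.2, 0, 0, -0.124, 0.446, 0.38, 0, 1.2, 0, 0, -0.124, 0.446, 0.38, 0, 1.2, 0, 0, -0.124, 0.446, 0.38, 0, 1.2, 0, 0, -0.124, 0.446, 0.38, 0, 1.2, 0, 0, -0.124, 0.446, 0.38, 0, 1.2, 0, 0, -0.124, 0.446, 0.38, 0, 1.2, 0, 0, -0.124, 0.446, 0.38, 0, 1.2, 0, 0, -0.124, 0.446, 0.38, 0, 1.2, 0, 0, -0.124, 0.446, 0.38, 0, 1.2, 0, 0, -0.124, 0.446, 0.38, 0, 1.2, 0, 0, -0.124, 0.446, 0.38, 0]'

```text
time_s: 1.15
tcp_pos: [0.3622, -0.1798, 0.3028]
ee_rot: [[0.001, -0.202, 0.979], [0.0, 0.979, 0.202], [-1.0, -0.0, 0.001]]
wrist_force: [1.4, -0.9, -0.7]
gripper_width: 0.171
```

```bash
python3 -c "
from h import *
inc([.41,-.09,.32],11.6)"
```

```text
pos [ 0.3622 -0.1798  0.3028] t 1.15 yaw 11.68 shift [-0.0171  0.0782  0.065 ] turnx 0.08 F [ 1.44 -0.86 -0.66]
```

Emit:
move_arm --increments '[0, 0, 0, -0.01, 0.04, 0.04, 0, 0, 0, 0, -0.01, 0.06, 0.045, 0, 0, 0, 0, -0.01, 0.06, 0.045, 0, 0, 0, 0, -0.01, 0.06, 0.045, 0, 0, 0, 0, -0.01, 0.06, 0.045, 0, 0, 0, 0, -0.01, 0.06, 0.045, 0]'

```text
time_s: 1.65
tcp_pos: [0.3935, -0.1147, 0.312]
ee_rot: [[-0.001, -0.201, 0.98], [-0.0, 0.98, 0.201], [-1.0, 0.0, -0.001]]
wrist_force: [-0.3, 0.1, -0.5]
gripper_width: 0.002
```

Run:
```python
from h import *
inc([.478,.371,.14],11.6)
s=r.sense();im=r.capture('wrist');np.savez('w1.npz',p=s['tcp_pos'],R=s['ee_rot'])
cv2.imwrite('pics/w1.png',im[:,:,::-1])
print(proj('wrist',[[.5023,-.0488,.151],[.5425,-.0431,.148]],(s['tcp_pos'],s['ee_rot'])))
```

```text
pos [ 0.3935 -0.1147  0.312 ] t 1.65 yaw 11.59 shift [0.1719 0.4588 0.1805] turnx -0.01 F [-0.27  0.13 -0.53]
[[317.47736361 298.89893875]
 [313.75734932 332.04715203]]
```

View pics/w1.png

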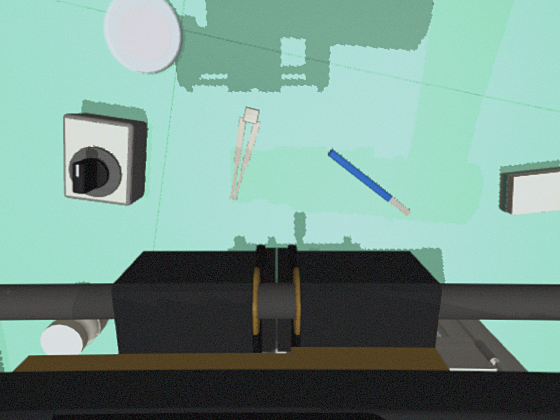

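Only the area towards the robot shows under the gripper in this view: dimmer at (100,160), forceps, scalpel. Next I go above the button.

Emit:
move_arm --increments '[0, 0, 0, 0, 0.04, 0.01, 0, 0, 0, 0, 0, 0.08, 0.03, 0, 0, 0, 0, 0, 0.12, 0.05, 0, 0, 0, 0, 0, 0.16, 0.065, 0, 0, 0, 0, 0.02, 0.2, 0.08, 0, 0, 0, 0, 0.04, 0.24, 0.095, 0, 0, 0, 0, 0.06, 0.28, 0.11, 0, 0, 0, 0, 0.07, 0.32, 0.125, 0, 0, 0, 0, 0.08, 0.36, 0.14, 0, 0, 0, 0, 0.1, 0.4, 0.16, 0, 0, 0, 0, 0.12, 0.44, 0.175, 0, 0, 0, 0, 0.13, 0.459, 0.18, 0]'

```text
time_s: 2.7
tcp_pos: [0.4764, 0.3548, 0.1898]
ee_rot: [[0.0, -0.2, 0.98], [0.0, 0.98, 0.2], [-1.0, -0.0, 0.001]]
wrist_force: [0.4, 0.9, 1.2]
gripper_width: 0.007
```

Emit:
move_arm --increments '[0, 0, 0, 0, 0, 0, 0, 0, 0, 0, 0, 0, 0, 0, 0, 0, 0, 0, 0, 0, 0, 0, 0, 0, 0, 0, 0, 0]'

```text
time_s: 3.03
tcp_pos: [0.4757, 0.3529, 0.1915]
ee_rot: [[0.001, -0.2, 0.98], [0.001, 0.98, 0.2], [-1.0, 0.001, 0.001]]
wrist_force: [0.3, 0.1, 0.6]
gripper_width: 0.002
```

Run:
```python
from h import *
inc([.478,.371,.10],11.6)
s=r.sense();im=r.capture('wrist');np.savez('w2.npz',p=s['tcp_pos'],R=s['ee_rot'])
cv2.imwrite('pics/w2.png',im[:,:,::-1])
print(proj('wrist',[[.4777,.3711,.079]],(s['tcp_pos'],s['ee_rot'])))
cv2.imwrite('pics/side2.png',r.capture('side')[:,:,::-1])
crop('pics/side2.png','pics/s2.png',200,100,160,120,5)
```

```text
pos [0.4757 0.3529 0.1915] t 3.0333 yaw 11.56 shift [0.0915 0.0173 0.0057] turnx -0.04 F [0.34 0.11 0.58]
[[297.15788755 202.78068521]]
```

View pics/w2.png

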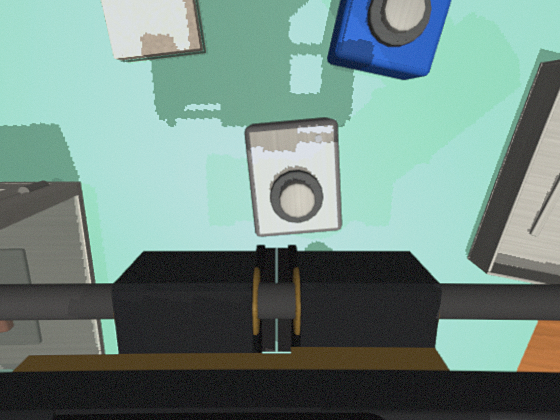

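View pics/s2.png

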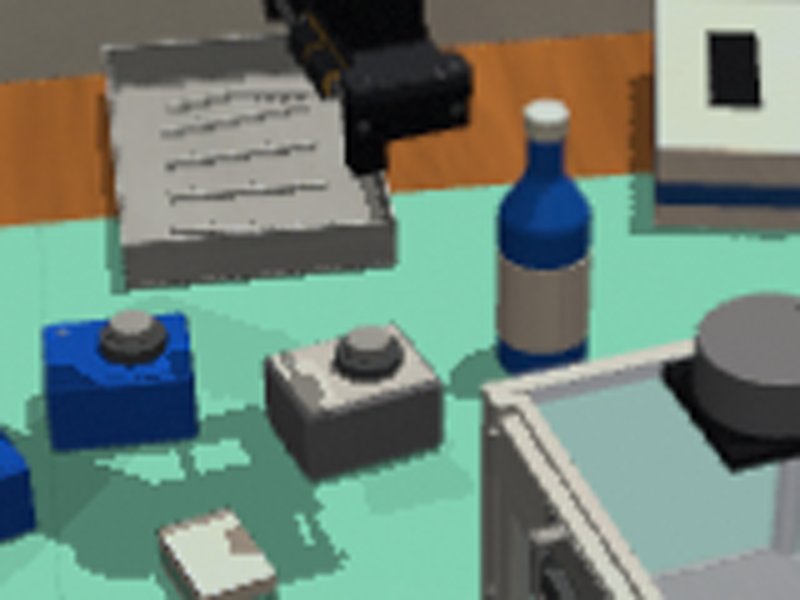

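The wrist view shows the grey button at (297,200), against a predicted (297,203), so the two agree. Next I descend and press.

Emit:
move_arm --increments '[0, 0, 0, 0.03, 0.017, 0.005, 0, 0, 0, 0, 0.06, 0.017, 0.005, 0, 0, 0, 0, 0.09, 0.017, 0.005, 0, 0, 0, 0, 0.095, 0.017, 0.005, 0, 0, 0, 0, 0.097, 0.017, 0.005, 0, 0, 0, 0, 0.097, 0.017, 0.005, 0]'

```text
time_s: 3.63
tcp_pos: [0.4773, 0.372, 0.0951]
ee_rot: [[0.002, -0.202, 0.979], [0.001, 0.979, 0.202], [-1.0, 0.001, 0.002]]
wrist_force: [-1.1, 1.1, 0.4]
gripper_width: 0.006
```

Emit:
move_arm --increments '[0, 0, 0, 0.005, 0, 0, 0, 0, 0, 0, 0.009, 0, 0, 0, 0, 0, 0, 0.009, 0, 0, 0, 0, 0, 0, 0.009, 0, 0, 0]'

```text
time_s: 3.97
tcp_pos: [0.4766, 0.3721, 0.0852]
ee_rot: [[0.001, -0.202, 0.979], [0.001, 0.979, 0.202], [-1.0, 0.001, 0.001]]
wrist_force: [0.0, 0.5, -0.3]
gripper_width: 0.009
```

```bash
python3 -c "
from h import *
inc([.478,.371,.08],11.6)"
```

```text
pos [0.4766 0.3721 0.0852] t 3.9667 yaw 11.68 shift [ 0.0052 -0.0013  0.0011] turnx 0.08 F [ 0.05  0.53 -0.31]
```

Emit:
move_arm --increments '[0, 0, 0, 0.003, 0, 0, 0, 0, 0, 0, 0.003, 0, 0, 0, 0, 0, 0, 0.003, 0, 0, 0]'

```text
time_s: 4.22
tcp_pos: [0.4764, 0.3719, 0.0815]
ee_rot: [[-0.0, -0.202, 0.979], [-0.0, 0.979, 0.202], [-1.0, -0.0, -0.0]]
wrist_force: [-0.1, -0.2, -0.2]
gripper_width: 0.006
```

Emit:
move_arm --increments '[0, 0, 0, 0.003, 0, 0, 0, 0, 0, 0, 0.003, 0, 0, 0, 0, 0, 0, 0.003, 0, 0, 0]'

```text
time_s: 4.47
tcp_pos: [0.4763, 0.3718, 0.0783]
ee_rot: [[-0.0, -0.202, 0.979], [-0.0, 0.979, 0.202], [-1.0, -0.0, -0.0]]
wrist_force: [-0.6, 0.0, -0.2]
gripper_width: 0.007
```

Run:
```python
from h import *
cv2.imwrite('pics/side3.png',r.capture('side')[:,:,::-1])
crop('pics/side3.png','pics/s3.png',200,100,160,120,5)
s=r.sense();print(s['wrist_force'])
cv2.imwrite('pics/w3.png',r.capture('wrist')[:,:,::-1])
```

```text
[ 0.59954979  0.68941076 -0.47053886]
```

View pics/s3.png

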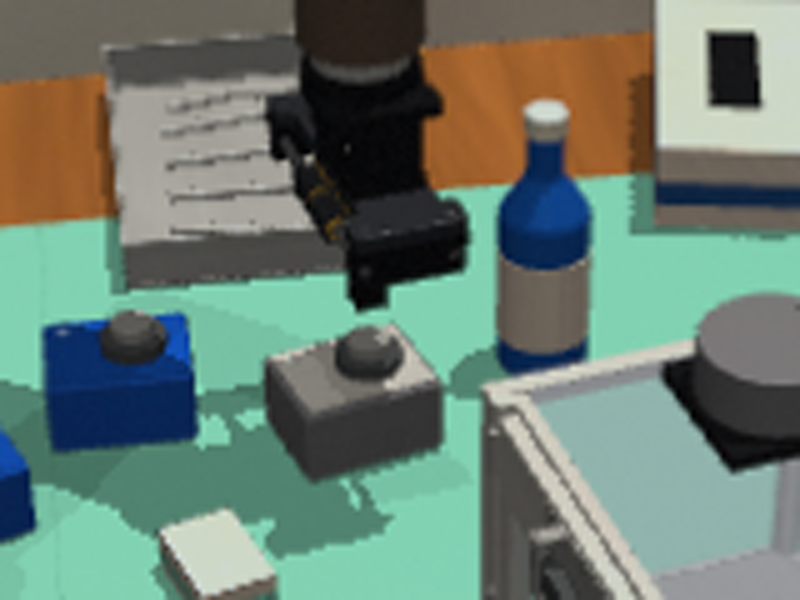

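View pics/w3.png

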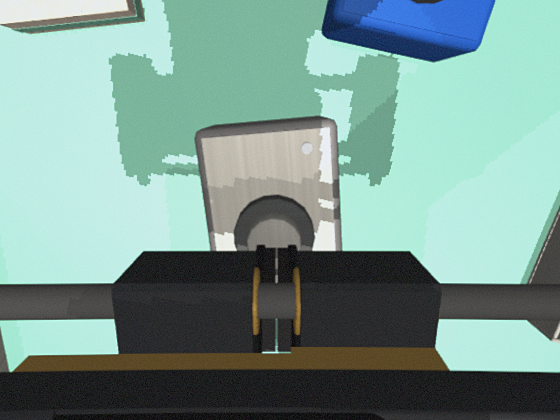

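Run:
```python
from h import *
f=lambda p:(p-[200,100])*5
print(f(proj('side',[[.4777,.3711,.079],[.4763,.3718,.0783],[.4763,.3718,.0703],[.4763,.3718,.1]])))
print(proj('top',[[.4777,.3711,.079],[.4763,.3718,.0703]]))
print('tri button',tri(ray('top',(153,199.5)),ray('side',(200+369/5,100+340/5))))
s=r.sense();p=(s['tcp_pos'],s['ee_rot']); print(proj('wrist',[p[0],p[0]-[0,0,.008],[.4777,.3711,.079]],p))
cv2.imwrite('pics/top3.png',r.capture('top')[:,:,::-1])
crop('pics/top3.png','pics/t3.png',110,140,100,100,6)
```

```text
[[370.43561607 335.42387253]
 [368.22854334 335.8859418 ]
 [368.50966233 345.81928285]
 [367.45937726 308.67439571]]
[[152.93199619 199.30633112]
 [153.71987607 200.16262249]]
tri button (array([0.47721399, 0.37235779, 0.0745762 ]), [np.float64(0.00041836026230814374), np.float64(0.00041836026230789605)])
[[276.08139969 245.62189377]
 [276.08008157 240.42746249]
 [274.13757843 247.82295891]]
```

View pics/t3.png

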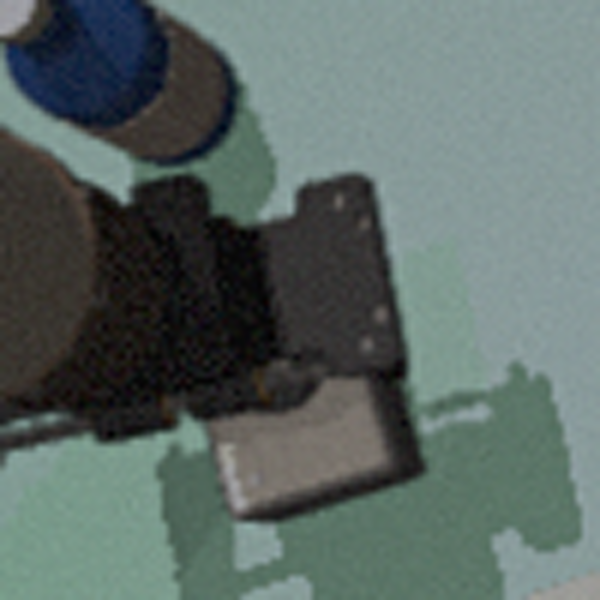

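In the side view the fingertip sits about 25 mm above where the TCP data puts it: crop row 305 against an expected 345. There is no contact force yet, so I keep lowering in small, watched steps.

Emit:
move_arm --increments '[0, 0, 0, 0.003, 0, 0, 0, 0, 0, 0, 0.006, 0, 0, 0, 0, 0, 0, 0.006, 0, 0, 0]'

```text
time_s: 4.87
tcp_pos: [0.476, 0.3715, 0.0717]
ee_rot: [[-0.001, -0.202, 0.979], [-0.001, 0.979, 0.202], [-1.0, -0.001, -0.001]]
wrist_force: [-0.5, 0.6, -0.2]
gripper_width: 0.006
```

Emit:
move_arm --increments '[0, 0, 0, 0.003, 0, 0, 0, 0, 0, 0, 0.006, 0, 0, 0, 0, 0, 0, 0.006, 0, 0, 0]'

```text
time_s: 5.12
tcp_pos: [0.476, 0.3715, 0.0657]
ee_rot: [[-0.001, -0.202, 0.979], [-0.001, 0.979, 0.202], [-1.0, -0.001, -0.001]]
wrist_force: [0.1, 0.3, -0.6]
gripper_width: 0.005
```

Emit:
move_arm --increments '[0, 0, 0, 0.003, 0, 0, 0, 0, 0, 0, 0.003, 0, 0, 0, 0, 0, 0, 0.003, 0, 0, 0]'

```text
time_s: 5.37
tcp_pos: [0.4764, 0.3719, 0.0634]
ee_rot: [[-0.0, -0.202, 0.979], [-0.0, 0.979, 0.202], [-1.0, -0.0, -0.0]]
wrist_force: [-0.5, -0.6, -0.1]
gripper_width: 0.005
```

Run:
```python
from h import *
s=r.sense();p=(s['tcp_pos'],s['ee_rot']);print(p[0])
cv2.imwrite('pics/side4.png',r.capture('side')[:,:,::-1])
crop('pics/side4.png','pics/s4.png',240,120,80,80,7)
cv2.imwrite('pics/w4.png',r.capture('wrist')[:,:,::-1])
f=lambda q:(q-[240,120])*7
for z in (.0634,.075,.085,.095): print(z,f(proj('side',[.4764,.3719,z])))
print(proj('wrist',[p[0],[.4772,.3717,.079]],p))
```

```text
[0.47636467 0.37185382 0.06335072]
0.0634 [[236.43485923 355.94378164]]
0.075 [[235.86663878 335.84775008]]
0.085 [[235.37369689 318.39882322]]
0.095 [[234.87787482 300.83359523]]
[[276.08120923 245.62178852]
 [275.43214705 258.50756868]]
```

View pics/s4.png

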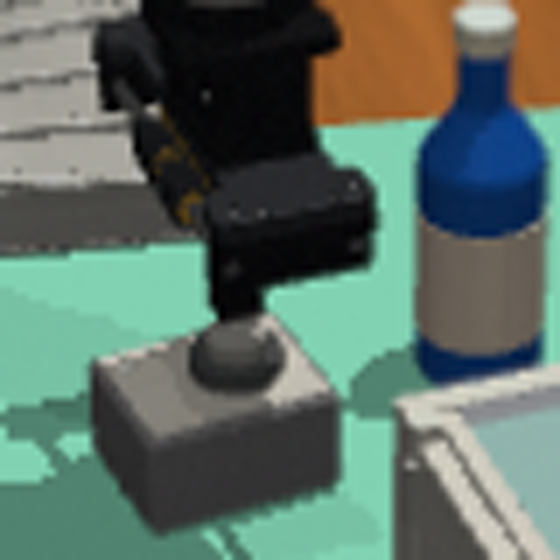

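View pics/w4.png

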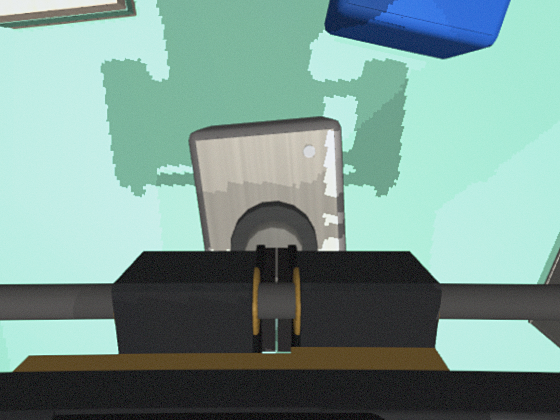

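The fingertip is now just above the button: it ends at crop row 318, so z≈0.085. The tool is therefore about 22–30 mm higher than its reading. I'll find contact by force.

Emit:
move_arm --increments '[0, 0, 0, 0.003, 0, 0, 0, 0, 0, 0, 0.005, 0, 0, 0, 0, 0, 0, 0.005, 0, 0, 0]'

```text
time_s: 5.72
tcp_pos: [0.4761, 0.3717, 0.058]
ee_rot: [[-0.001, -0.202, 0.979], [-0.001, 0.979, 0.202], [-1.0, -0.0, -0.001]]
wrist_force: [-0.3, -0.2, -0.2]
gripper_width: 0.002
```

Emit:
move_arm --increments '[0, 0, 0, 0.002, 0, 0, 0, 0, 0, 0, 0.003, 0, 0, 0, 0, 0, 0, 0.003, 0, 0, 0]'

```text
time_s: 5.97
tcp_pos: [0.4763, 0.3717, 0.0552]
ee_rot: [[-0.0, -0.202, 0.979], [-0.0, 0.979, 0.202], [-1.0, -0.0, -0.001]]
wrist_force: [0.6, -0.5, -0.2]
gripper_width: 0.006
```

Emit:
move_arm --increments '[0, 0, 0, 0.002, 0, 0, 0, 0, 0, 0, 0.003, 0, 0, 0, 0, 0, 0, 0.003, 0, 0, 0]'

```text
time_s: 6.22
tcp_pos: [0.4765, 0.372, 0.0526]
ee_rot: [[0.0, -0.203, 0.979], [0.0, 0.979, 0.203], [-1.0, 0.0, 0.0]]
wrist_force: [-0.3, -0.6, 1.6]
gripper_width: 0.004
```

Emit:
move_arm --increments '[0, 0, 0, 0.003, 0, 0, 0, 0, 0, 0, 0.005, 0, 0, 0, 0, 0, 0, 0.005, 0, 0, 0]'

```text
time_s: 6.47
tcp_pos: [0.4767, 0.3722, 0.0477]
ee_rot: [[0.001, -0.203, 0.979], [0.0, 0.979, 0.203], [-1.0, 0.0, 0.001]]
wrist_force: [-0.9, 0.0, 4.8]
gripper_width: 0.005
```

Emit:
move_arm --increments '[0, 0, 0, 0.002, 0, 0, 0, 0, 0, 0, 0.003, 0, 0, 0, 0, 0, 0, 0.003, 0, 0, 0]'

```text
time_s: 6.72
tcp_pos: [0.4768, 0.3722, 0.0469]
ee_rot: [[0.001, -0.203, 0.979], [0.0, 0.979, 0.203], [-1.0, 0.0, 0.001]]
wrist_force: [-3.3, -1.8, 13.1]
gripper_width: 0.008
```

The button bottomed out: 13 N with z stopped at 0.0469. Next I lift off.

Emit:
move_arm --increments '[0, 0, 0, -0.01, 0, 0, 0, 0, 0, 0, -0.03, 0, 0, 0, 0, 0, 0, -0.05, 0, 0, 0, 0, 0, 0, -0.08, 0, 0, 0.03, 0, 0, 0, -0.1, 0, 0, 0.05, 0, 0, 0, -0.14, 0, 0, 0.05, 0, 0, 0, -0.14, 0, 0, 0.05, 0, 0, 0, -0.14, 0, 0, 0.05]'

```text
time_s: 7.38
tcp_pos: [0.4773, 0.373, 0.1872]
ee_rot: [[0.003, -0.202, 0.979], [0.005, 0.979, 0.202], [-1.0, 0.004, 0.004]]
wrist_force: [-0.2, -1.5, -0.6]
gripper_width: 0.295
```

Run:
```python
from h import *
s=r.sense();p=(s['tcp_pos'],s['ee_rot']);print(p[0],s['wrist_force'])
np.savez('w5.npz',p=p[0],R=p[1])
cv2.imwrite('pics/w5.png',r.capture('wrist')[:,:,::-1])
cv2.imwrite('pics/top5.png',r.capture('top')[:,:,::-1])
for b in (0,.02,.034):
    q=(p[0]+[0,0,b],p[1]);print(b,proj('wrist',[[.4772,.3717,.079]],q))
```

```text
[0.47726625 0.37302384 0.18717443] [-0.17449116 -1.46663888 -0.55368322]
0 [[273.96137909 196.64746775]]
0.02 [[273.99379007 191.10121078]]
0.034 [[274.01426677 187.59423387]]
```

View pics/w5.png

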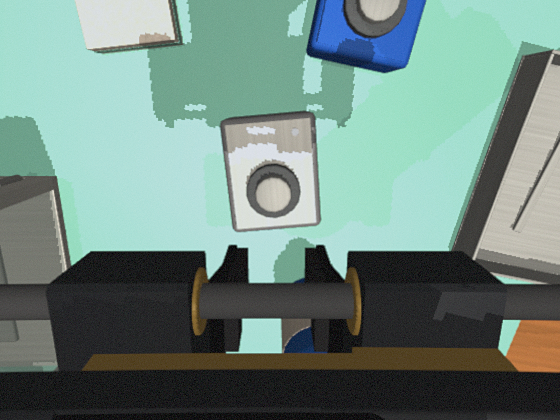

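View pics/top5.png

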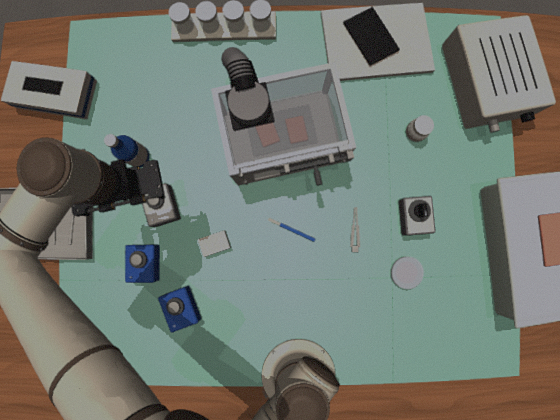

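The button popped back up in view: wrist (274,190), predicted (274,191–197). The touch and the wrist picture both put the fingertips at tool x≈−0.026, so the true grasp point is at x≈−0.045, and I'll work with that. Next is the knob.

```bash
python3 -c "
from h import *
inc([.518,-.046,.20],11.6)"
```

```text
pos [0.4758 0.3715 0.1837] t 7.4833 yaw 11.65 shift [-0.0161 -0.4174 -0.0431] turnx 0.05 F [ 0.79 -0.3   0.76]
```

Emit:
move_arm --increments '[0, 0, 0, -0.02, -0.03, -0.01, 0.05, 0, 0, 0, -0.03, -0.07, -0.02, 0.05, 0, 0, 0, -0.03, -0.11, -0.02, 0.05, 0, 0, 0, -0.03, -0.15, -0.025, 0.05, 0, 0, 0, -0.03, -0.19, -0.03, 0.05, 0, 0, 0, -0.03, -0.23, -0.035, 0.05, 0, 0, 0, -0.03, -0.27, -0.04, 0.05, 0, 0, 0, -0.025, -0.31, -0.043, 0.05, 0, 0, 0, -0.02, -0.35, -0.043, 0.05, 0, 0, 0, -0.016, -0.39, -0.043, 0.05, 0, 0, 0, -0.016, -0.417, -0.043, 0.05, 0, 0, 0, -0.016, -0.417, -0.043, 0.05]'

```text
time_s: 8.48
tcp_pos: [0.5179, -0.0493, 0.1982]
ee_rot: [[-0.005, -0.197, 0.98], [-0.001, 0.98, 0.197], [-1.0, -0.0, -0.005]]
wrist_force: [1.0, -0.0, -0.2]
gripper_width: 0.578
```

Emit:
move_arm --increments '[0, 0, 0, 0, 0, 0, 0.05, 0, 0, 0, 0, 0, 0, 0.05, 0, 0, 0, 0, 0, 0, 0.05]'

```text
time_s: 8.73
tcp_pos: [0.5183, -0.0444, 0.1999]
ee_rot: [[-0.001, -0.203, 0.979], [-0.0, 0.979, 0.203], [-1.0, 0.0, -0.001]]
wrist_force: [-0.0, -0.1, -0.7]
gripper_width: 0.575
```

Run:
```python
from h import *
inc([.518,-.046,.12],11.6)
s=r.sense();p=(s['tcp_pos'],s['ee_rot'])
cv2.imwrite('pics/w6.png',r.capture('wrist')[:,:,::-1])
cv2.imwrite('pics/top6.png',r.capture('top')[:,:,::-1])
crop('pics/top6.png','pics/t6.png',250,100,120,100,6)
for b in (0,.02): print(b,proj('wrist',[[.5023,-.049,.148],[.535,-.0425,.148],[.518,-.0457,.156]],(p[0]+[0,0,b],p[1])))
```

```text
pos [ 0.5183 -0.0444  0.1999] t 8.7333 yaw 11.74 shift [ 0.0799 -0.0015 -0.0005] turnx 0.14 F [-0.03 -0.11 -0.73]
0 [[274.19412168 193.38328467]
 [273.79447741 241.33754966]
 [274.21054577 220.40754835]]
0.02 [[274.31778362 187.01066439]
 [273.94256884 231.80427136]
 [274.33479434 211.96908647]]
```

View pics/w6.png

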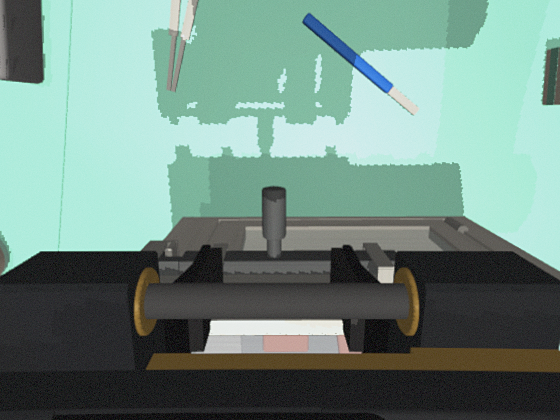

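View pics/t6.png

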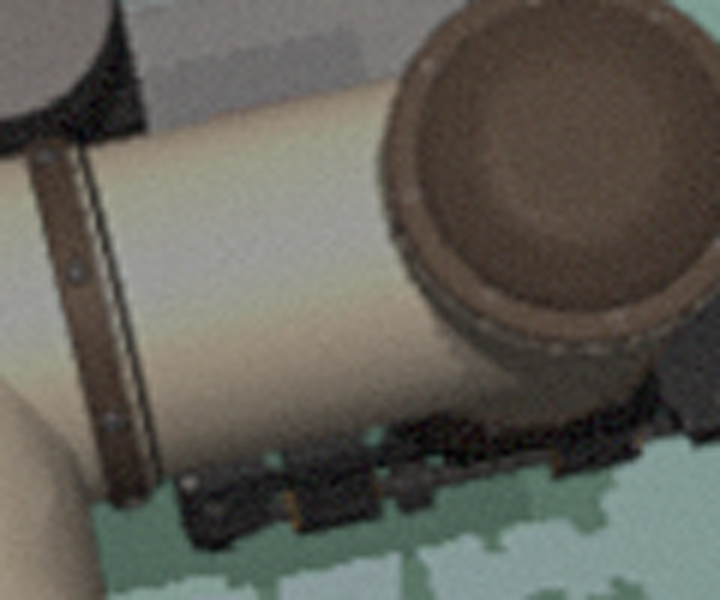

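The wrist view shows the knob upright at columns 262–287, with its tip at (274,190). It is centred under the tool to within about 1 mm. I lower partway and check.

Emit:
move_arm --increments '[0, 0, 0, 0.02, 0, 0, 0.05, 0, 0, 0, 0.04, 0, 0, 0.05, 0, 0, 0, 0.055, 0, 0, 0.05, 0, 0, 0, 0.055, 0, 0, 0.05, 0, 0, 0, 0.055, 0, 0, 0.05]'

```text
time_s: 9.25
tcp_pos: [0.5185, -0.0446, 0.1454]
ee_rot: [[-0.001, -0.204, 0.979], [-0.001, 0.979, 0.204], [-1.0, -0.0, -0.001]]
wrist_force: [0.1, -0.4, 1.3]
gripper_width: 0.575
```

Run:
```python
from h import *
inc([.518,-.046,.103],11.6)
cv2.imwrite('pics/w7.png',r.capture('wrist')[:,:,::-1])
cv2.imwrite('pics/side7.png',r.capture('side')[:,:,::-1])
crop('pics/side7.png','pics/s7.png',240,90,200,150,4)
```

```text
pos [ 0.5185 -0.0446  0.1454] t 9.25 yaw 11.77 shift [ 0.0424 -0.0013 -0.0007] turnx 0.17 F [ 0.11 -0.37  1.25]
```

View pics/w7.png

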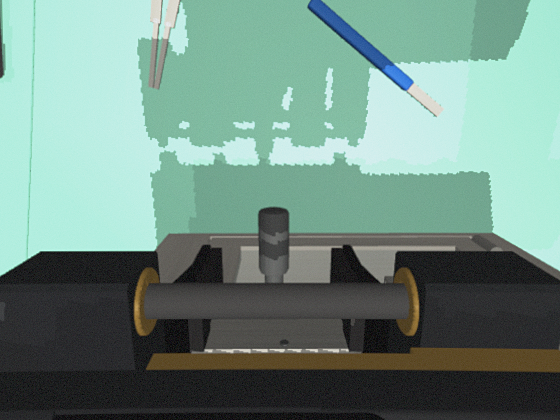

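View pics/s7.png

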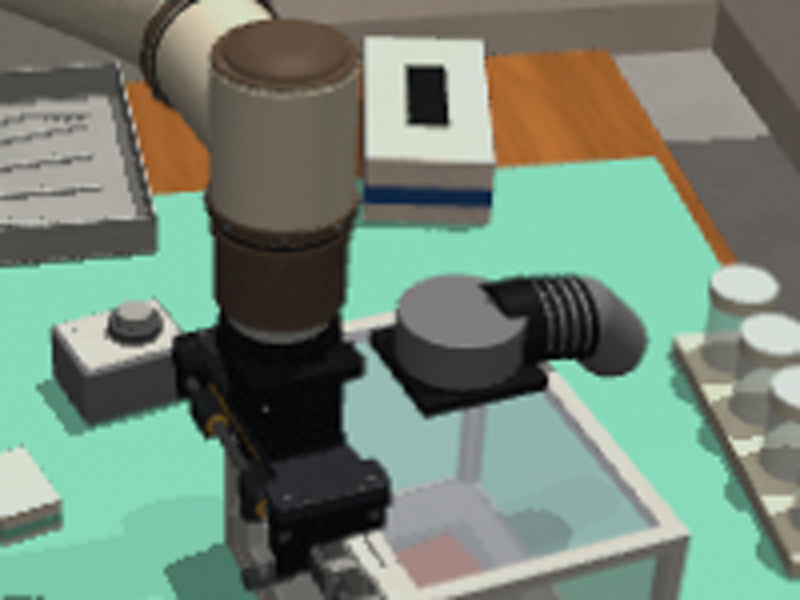

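The wrist assembly is well clear of the roof and fan, and the knob sits mid-way between the fingers at columns 259–289. I lower to grasp height.

Emit:
move_arm --increments '[0, 0, 0, 0.02, 0, 0, 0.05, 0, 0, 0, 0.035, 0, 0, 0.05, 0, 0, 0, 0.042, 0, 0, 0.05, 0, 0, 0, 0.042, 0, 0, 0.05, 0, 0, 0, 0.042, 0, 0, 0.05]'

```text
time_s: 9.77
tcp_pos: [0.5195, -0.0451, 0.1044]
ee_rot: [[0.001, -0.203, 0.979], [-0.0, 0.979, 0.203], [-1.0, -0.0, 0.001]]
wrist_force: [0.7, 0.4, 0.1]
gripper_width: 0.574
```

Emit:
move_arm --increments '[0, 0, 0, 0, 0, 0, 0.03, 0, 0, 0, 0, 0, 0, 0.03, 0, 0, 0, 0, 0, 0, 0.03]'

```text
time_s: 10.02
tcp_pos: [0.5193, -0.0451, 0.1044]
ee_rot: [[0.002, -0.203, 0.979], [0.0, 0.979, 0.203], [-1.0, -0.0, 0.002]]
wrist_force: [-0.4, 0.2, 0.1]
gripper_width: 0.429
```

Run:
```python
from h import *
inc([.518,-.046,.103],11.6)
cv2.imwrite('pics/w8.png',r.capture('wrist')[:,:,::-1])
cv2.imwrite('pics/side8.png',r.capture('side')[:,:,::-1])
crop('pics/side8.png','pics/s8.png',260,150,120,110,6)
```

```text
pos [ 0.5193 -0.0451  0.1044] t 10.0167 yaw 11.69 shift [ 0.0014 -0.0007 -0.0015] turnx 0.09 F [-0.35  0.24  0.11]
```

View pics/w8.png

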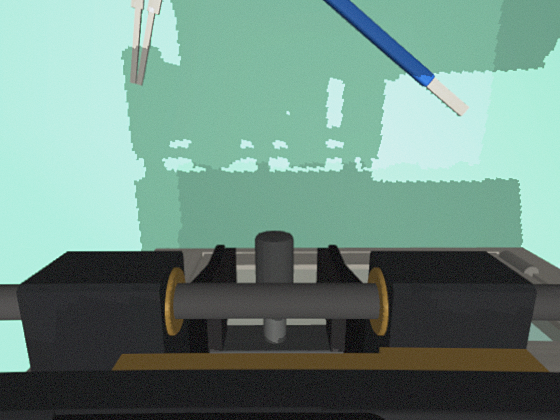

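View pics/s8.png

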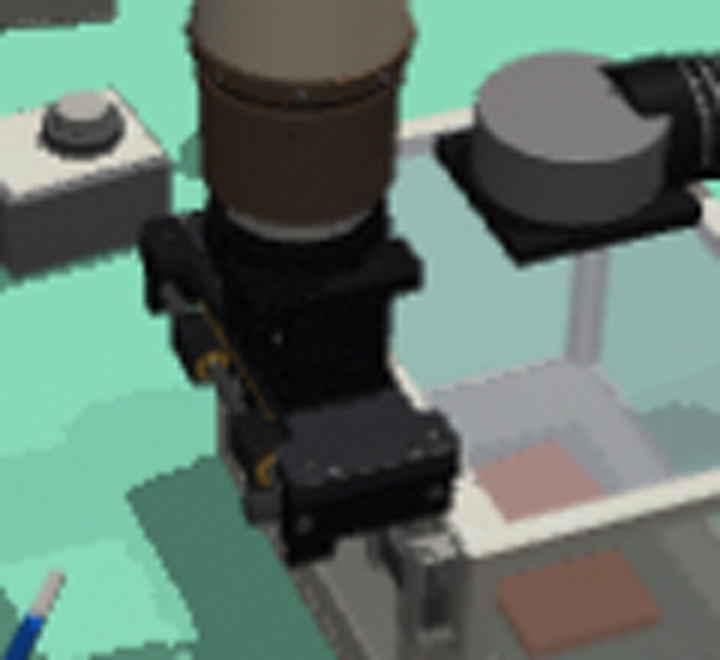

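The knob, at columns 256–293, sits between the fingers (inner faces about 222 and 332). It is at pad depth and offset about 1 mm toward the draw side, as I wanted. I close in stages.

Emit:
move_arm --increments '[0, 0, 0, 0, 0, 0, 0.02, 0, 0, 0, 0, 0, 0, 0.02, 0, 0, 0, 0, 0, 0, 0.017, 0, 0, 0, 0, 0, 0, 0.017]'

```text
time_s: 10.45
tcp_pos: [0.5187, -0.0451, 0.1035]
ee_rot: [[-0.0, -0.202, 0.979], [-0.0, 0.979, 0.202], [-1.0, -0.0, -0.0]]
wrist_force: [0.1, -0.0, -0.4]
gripper_width: 0.214
```

Emit:
move_arm --increments '[0, 0, 0, 0, 0, 0, 0.01, 0, 0, 0, 0, 0, 0, 0.01, 0, 0, 0, 0, 0, 0, 0.0, 0, 0, 0, 0, 0, 0, 0.0]'

```text
time_s: 10.78
tcp_pos: [0.5187, -0.0453, 0.1035]
ee_rot: [[-0.0, -0.202, 0.979], [-0.0, 0.979, 0.202], [-1.0, -0.0, -0.0]]
wrist_force: [-0.7, -0.2, -0.6]
gripper_width: 0.174
```

Run:
```python
from h import *
inc([.518,-.046,.115],11.6);print(r.sense()['gripper_width'])
cv2.imwrite('pics/w9.png',r.capture('wrist')[:,:,::-1])
```

```text
pos [ 0.5187 -0.0453  0.1035] t 10.7833 yaw 11.68 shift [-0.0115 -0.0006 -0.0009] turnx 0.08 F [-0.67 -0.17 -0.59]
0.17358333492585426
```

View pics/w9.png

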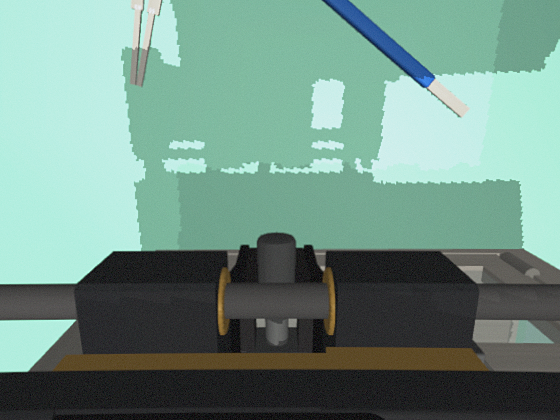

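Gripped: opening 15 mm and negligible force. Next I lift straight up by 12 mm.

Emit:
move_arm --increments '[0, 0, 0, -0.003, 0, 0, 0, 0, 0, 0, -0.006, 0, 0, 0, 0, 0, 0, -0.009, 0, 0, 0, 0, 0, 0, -0.012, 0, 0, 0, 0, 0, 0, -0.012, 0, 0, 0]'

```text
time_s: 11.25
tcp_pos: [0.5187, -0.0452, 0.1162]
ee_rot: [[0.0, -0.202, 0.979], [0.0, 0.979, 0.202], [-1.0, -0.0, 0.0]]
wrist_force: [-0.1, -1.0, -1.5]
gripper_width: 0.174
```

Run:
```python
from h import *
inc([.518,-.046,.115],11.6)
cv2.imwrite('pics/w10.png',r.capture('wrist')[:,:,::-1])
cv2.imwrite('pics/side10.png',r.capture('side')[:,:,::-1])
crop('pics/side10.png','pics/s10.png',290,190,90,70,8)
crop('pics/side8.png','pics/s8b.png',290,190,90,70,8)
```

```text
pos [ 0.5187 -0.0452  0.1162] t 11.25 yaw 11.68 shift [ 0.0012 -0.0007 -0.0009] turnx 0.08 F [-0.13 -0.97 -1.51]
```

View pics/s10.png

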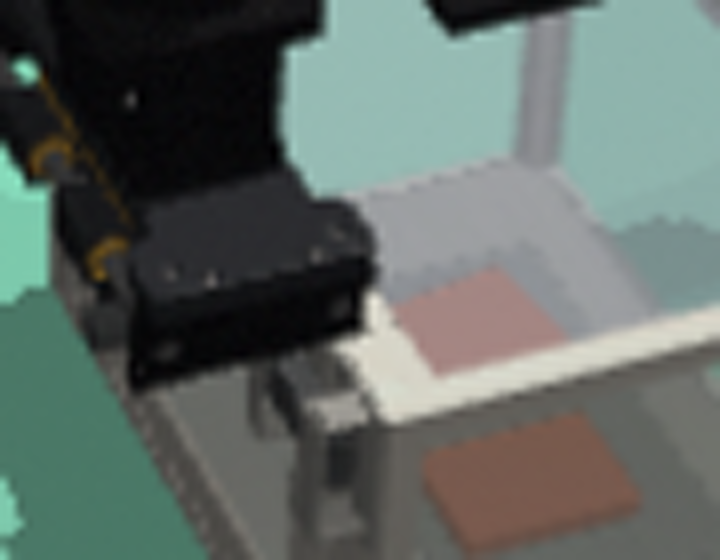

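View pics/s8b.png

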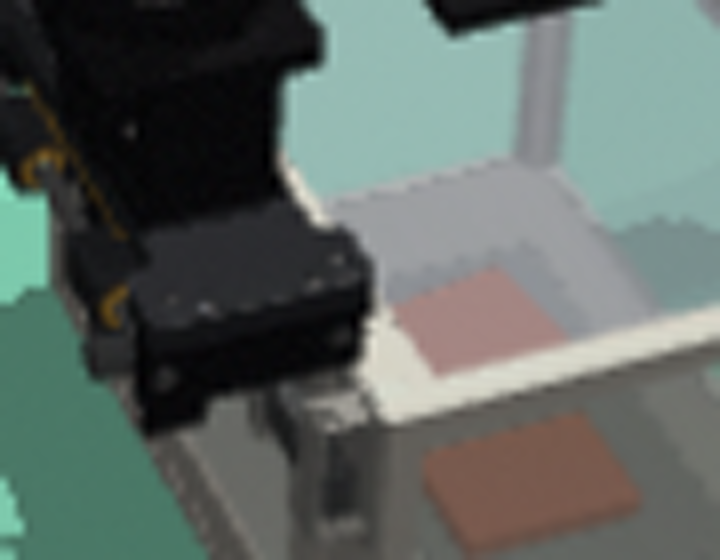

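View pics/w10.png

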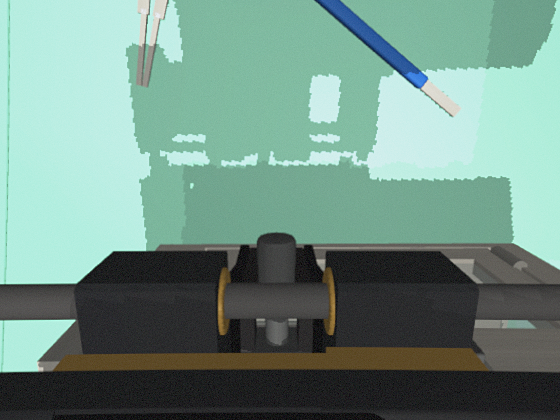

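The bolt is lifted: z rose 12.7 mm, force shows about 1.5 N of its weight, the knob is still in place in the pads, and in the side view the bar stands higher in the keeper. I start drawing.

Emit:
move_arm --increments '[0, 0, 0, 0, 0.003, 0, 0, 0, 0, 0, 0, 0.006, 0, 0, 0, 0, 0, 0, 0.009, 0, 0, 0, 0, 0, 0, 0.01, 0, 0]'

```text
time_s: 11.68
tcp_pos: [0.5165, -0.0349, 0.1154]
ee_rot: [[-0.0, -0.203, 0.979], [-0.0, 0.979, 0.203], [-1.0, 0.0, -0.0]]
wrist_force: [0.5, -1.3, -1.7]
gripper_width: 0.174
```

Emit:
move_arm --increments '[0, 0, 0, 0, 0.004, 0, 0, 0, 0, 0, 0, 0.008, 0, 0, 0, 0, 0, 0, 0.012, 0, 0, 0, 0, 0, 0, 0.016, 0, 0, 0, 0, 0, 0, 0.02, 0, 0, 0, 0, 0, 0, 0.024, 0, 0, 0, 0, 0, 0, 0.028, 0, 0, 0, 0, 0, 0, 0.028, 0, 0]'

```text
time_s: 12.35
tcp_pos: [0.5107, -0.007, 0.1155]
ee_rot: [[-0.0, -0.203, 0.979], [0.001, 0.979, 0.203], [-1.0, 0.001, -0.0]]
wrist_force: [-0.5, 0.5, -1.6]
gripper_width: 0.171
```

Run:
```python
from h import *
inc([.518,-.046,.115],11.6)
cv2.imwrite('pics/w11.png',r.capture('wrist')[:,:,::-1])
cv2.imwrite('pics/side11.png',r.capture('side')[:,:,::-1])
crop('pics/side11.png','pics/s11.png',290,180,90,80,8)
```

```text
pos [ 0.5107 -0.007   0.1155] t 12.35 yaw 11.71 shift [ 0.0004 -0.0396 -0.0008] turnx 0.11 F [-0.54  0.47 -1.62]
```

View pics/s11.png

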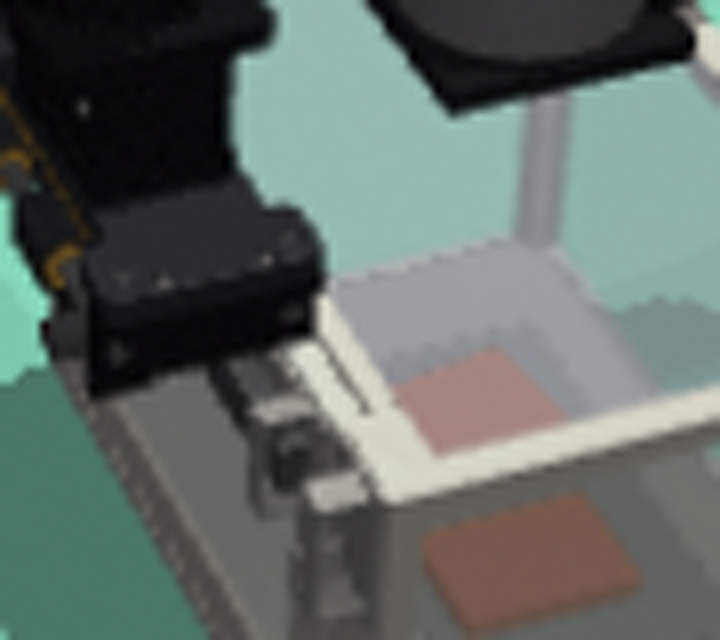

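View pics/w11.png

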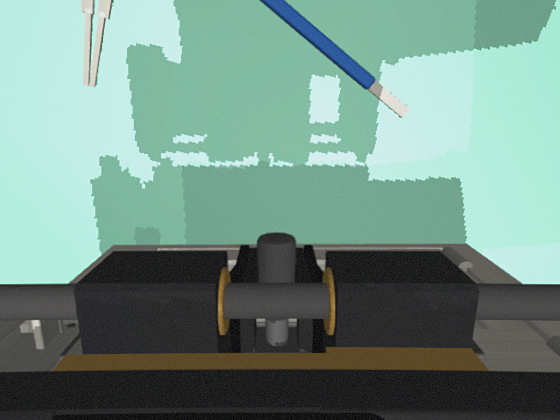

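Drawn about 39 mm with a smooth 1–2 N load. The side view shows the bar end back in the door's guide, clear of the keeper. I swing the door open along the hinge arc, the first part only, then check forces.

Emit:
move_arm --increments '[1.1, 0, 0, 0, 0.001, -0.0027, 0, 2.3, 0, 0, 0, 0.0019, -0.0054, 0, 3.4, 0, 0, 0, 0.003, -0.0081, 0, 4.6, 0, 0, 0, 0.004, -0.0108, 0, 5.7, 0, 0, 0, 0.0051, -0.0135, 0, 6.9, 0, 0, 0, 0.0063, -0.0161, 0, 6.9, 0, 0, 0, 0.0063, -0.0161, 0]'

```text
time_s: 13.03
tcp_pos: [0.4939, -0.0048, 0.1158]
ee_rot: [[0.001, -0.082, 0.997], [0.0, 0.997, 0.082], [-1.0, 0.0, 0.001]]
wrist_force: [3.6, -0.4, -1.5]
gripper_width: 0.175
```

Run:
```python
from h import *
inc([.518,-.046,.115],11.6);s=r.sense();print(s['ee_rot'].T@s['wrist_force'],s['moment'])
cv2.imwrite('pics/side12.png',r.capture('side')[:,:,::-1])
crop('pics/side12.png','pics/s12.png',280,170,110,100,7)
cv2.imwrite('pics/w12.png',r.capture('wrist')[:,:,::-1])
```

```text
pos [ 0.4939 -0.0048  0.1158] t 13.0333 yaw 4.7 shift [ 0.0008 -0.043   0.0207] turnx -6.9 F [ 3.64 -0.39 -1.47]
[ 1.47761537 -0.68672762  3.59405449] [-0.03219453 -0.90549198  0.04893038]
```

View pics/s12.png

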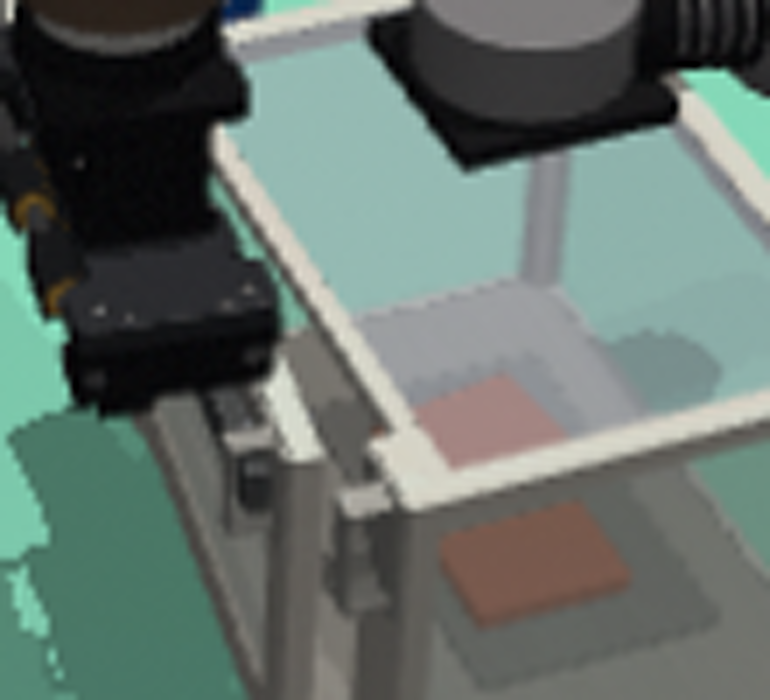

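View pics/w12.png

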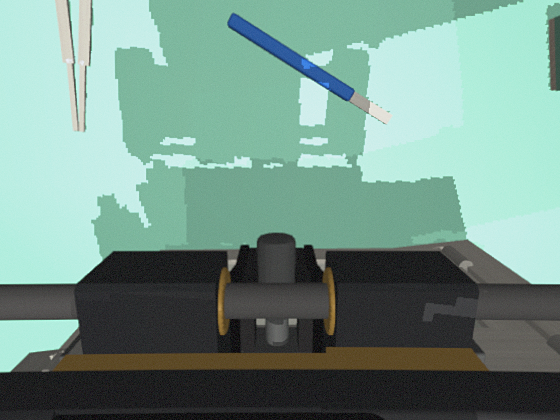

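The door is about 0.12 rad open, the spring pulls 3.6 N and the knob is still in place in the pads. I continue to about 0.29 rad.

Emit:
move_arm --increments '[1.1, 0, 0, 0, 0.001, -0.0027, 0, 2.3, 0, 0, 0, 0.0019, -0.0054, 0, 3.4, 0, 0, 0, 0.003, -0.0081, 0, 4.6, 0, 0, 0, 0.004, -0.0108, 0, 5.7, 0, 0, 0, 0.0051, -0.0135, 0, 6.9, 0, 0, 0, 0.0063, -0.0161, 0, 8.0, 0, 0, 0, 0.0075, -0.0187, 0, 9.2, 0, 0, 0, 0.0088, -0.0213, 0, 9.7, 0, 0, 0, 0.0095, -0.0226, 0, 9.7, 0, 0, 0, 0.0095, -0.0226, 0, 9.7, 0, 0, 0, 0.0095, -0.0226, 0, 9.7, 0, 0, 0, 0.0095, -0.0226, 0]'

```text
time_s: 14.13
tcp_pos: [0.4708, 0.0025, 0.1156]
ee_rot: [[0.0, 0.086, 0.996], [-0.0, 0.996, -0.086], [-1.0, -0.0, 0.0]]
wrist_force: [4.9, -1.4, -1.9]
gripper_width: 0.175
```

Emit:
move_arm --increments '[0, 0, 0, 0, 0, 0, 0, 0, 0, 0, 0, 0, 0, 0, 0, 0, 0, 0, 0, 0, 0, 0, 0, 0, 0, 0, 0, 0, 0, 0, 0, 0, 0, 0, 0, 0, 0, 0, 0, 0, 0, 0]'

```text
time_s: 14.63
tcp_pos: [0.4708, 0.0025, 0.1156]
ee_rot: [[0.0, 0.086, 0.996], [-0.0, 0.996, -0.086], [-1.0, -0.0, 0.0]]
wrist_force: [4.9, -2.2, -1.7]
gripper_width: 0.174
```

Run:
```python
from h import *
inc([.518,-.046,.115],11.6);s=r.sense();print(s['ee_rot'].T@s['wrist_force'],s['gripper_width'],s['joint_velocities'].round(2))
cv2.imwrite('pics/side13.png',r.capture('side')[:,:,::-1])
crop('pics/side13.png','pics/s13.png',250,130,150,130,5)
cv2.imwrite('pics/top13.png',r.capture('top')[:,:,::-1])
cv2.imwrite('pics/w13.png',r.capture('wrist')[:,:,::-1])
```

```text
pos [0.4708 0.0025 0.1156] t 14.6333 yaw -4.93 shift [ 0.0006 -0.0443  0.0512] turnx -16.53 F [ 4.93 -2.18 -1.66]
[ 1.66122236 -1.75124208  5.0968072 ] 0.1735406837331132 [ 0.    0.    0.04  0.03 -0.09  0.02]
```

View pics/s13.png

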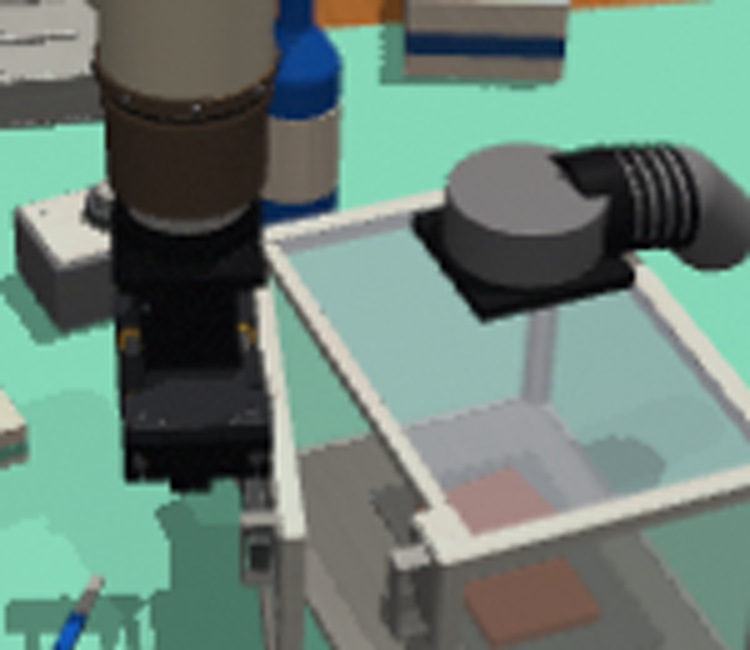

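View pics/top13.png

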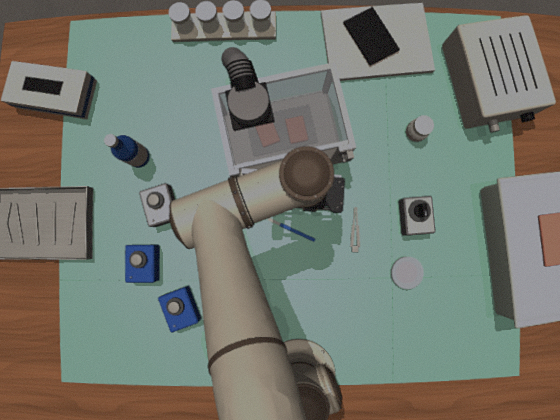

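View pics/w13.png

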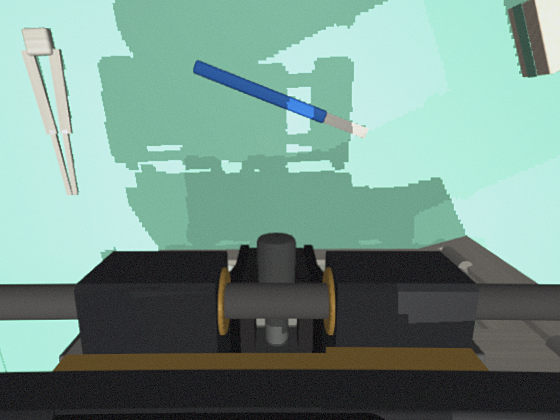

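The door stands open, the knob is held and the other objects are where they were. One last check of the angle from the door's free top corner, at side (308,237.5).

Run:
```python
from h import *
e=plane('side',(250+290/5,130+533/5),.18)
xb=np.array([.9796,.2011,0]);yb=np.array([-.2011,.9796,0]);m=np.array([.549,.0135,0])
d=e-m;X,Y=d@xb,d@yb;print(e,X,Y,'angle~',np.arctan2(-X+.006,.1255-Y))
s=r.sense();print(s['time_s'],s['wrist_force'],s['gripper_width'])
print(r.finish_job())
```

```text
[ 0.50922943 -0.09415699  0.18      ] -0.06060907370290441 -0.09746292090424694 angle~ 0.29030508646127473
14.7833 [ 4.13067083 -2.13210373 -1.38077546] 0.16973474374097575
the job is handed in; nothing more can be done
None
```

The job is handed in at 14.8 s of the 46 s allowed. The arm is still gripping the bolt knob and holding the door about 0.29 rad open. `finish_job` reports no verdict, so what follows are my own readings.

**What I did:**
- **Fan button:** I pushed it until it bottomed out (about 6 mm of travel, 13 N), then let it up. It looked raised in the wrist view and again in the side view just before I gripped the knob.
- **Bolt:** I gripped the knob, lifted it about 12.5 mm and drew it about 39 mm. The wrist force stayed under about 2.5 N throughout, so I saw no sign of the bolt being forced against the keeper.
- **Door:** I swung it open along its hinge arc and held it there.

**Last checks:**
- **Angle:** the arm turned 16.6° (0.29 rad), and the side camera also gives 0.29 rad at the free edge, about 67 mm open.
- **Hold:** the arm was steady over the last 0.5 s, with about 5 N on the tool holding the door against the spring. The knob was in the same place in the pads as when I gripped it.
- **Other things on the table:** none looked moved in the last top view, judged by eye.

**What disagreed:** the fingertips were not where the description puts them. It says they stand 8 mm ahead of the TCP, but the button contact, side view and wrist view all put them about 26 mm behind it. I used the measured position for the knob grasp, and the knob landed between the pads as planned.

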